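# Hang the picture frame and tug-test it

### The job

Lift the small picture frame out of its slotted block and hang it by the wire bail on its back on the hook of the stand. Before letting go, tug it down gently for a moment, with a pull of about 10 N (a kilogram) and never as much as 20 N, to be sure the hook holds it; then let go and leave it hanging still, square to the stand. Leave everything else on the desk where it is.

Things in the scene. Friction and masses are not known exactly. Their poses are not given: they have to be found in the camera images.
- frame: Small wooden picture frame 110 wide (y) x 150 high (z) x 12 thick (x), 0.15-0.31 kg. Origin: centre of its underside; x points out of its back, z up. It starts upright in the slotted block, picture towards the robot. Pinch the top edge from above, a finger in front and one behind (top 50 mm of the back is bare). Two rubber feet low on the back: y = +-40, z = 12, out to x = +25 mm.
- bail (a point): Middle of the wire bail's bar on the frame's back: a level bar 6 mm thick, 50 mm long along the frame's y, at x = +27, z = 95 mm of the frame, on an arm at each end. The gap between bar and frame back, 18 mm, goes over the hook's tip. Axes as the frame's.
- block: Fixed dark wooden display block 60 x 104 mm, 22 mm high; origin: centre of its underside. The frame stands 6 mm above the desk, 16 mm deep in its slot (3 mm of play before and behind, open at the ends); lift it straight out.
- stand: Fixed hook stand: base 110 x 110 x 10 mm, upright wooden back board 100 mm wide (front face at x = -17 mm, top at z = 104 mm), behind it a tube with a steel rod carrying one hook that points to the stand's -x. Origin: centre of the base's underside, z up. Hung properly, the frame's x and the stand's x agree, the frame's origin is at x = -43 to -52 mm and its feet lean on the board.
- seat_foot (a point): Point on the stand's base top straight below the middle of the hook's seat: x = -16, y = 0, z = 10 mm of the stand; axes as the stand's. The hook is 6 mm wire on the plane y = 0. The bar's seat reaches from 9 mm behind to 9 mm in front (-x) of this point; then comes the upturned tip, centre line 14 mm in front, rising 15 mm above the seat.
- seat_low (a point): Point on the stand above seat_foot at z = 138 mm, the lowest the top of the seat can be, unloaded. The rod was set by hand and locked at a height not reported: the seat is 0 to 30 mm above this point (the tip's top 16 to 46 mm above it); find it by feel. The hook is sprung: it sinks 1 mm per 2 N of load, up to a hard stop at 11 mm.
- ink_bottle: bystander: ink bottle 52 x 52 x 56 mm; origin under its centre
- stapler: bystander: dark stapler 34 x 145 x 47 mm; origin under its centre
- calculator: bystander: pocket calculator 118 x 68 x 13 mm; origin under its centre
- clip_box: bystander: small bluish translucent box of paper clips 50 x 66 x 23 mm; origin under its centre
- usb_stick: bystander: black memory stick 17 x 54 x 8 mm; origin under its centre
Not all that is in view belongs to the job. What is shaped like the stand but pink is not meant. Leave any purple look-alike of the frame alone.

How it is judged:
By the outcome, as a careful person would: the job done as asked, in the order asked, and still so for the second after the job is handed in, with the robot touching nothing.
It also fails if it takes over 59 s, if anything falls off the work surface, if the arm or the gripper's body presses on something with over 40 N, if the wrist force passes 120 N, or if a joint passes its speed limit or range.

### The arm

A 6-joint arm with a two-finger parallel gripper is mounted at the origin on a cart in front of the work surface, level with it; the furniture and walls round the work are solid. World frame = base frame: x ahead of the robot, y to its left, z up, the work surface at z = 0. Lengths are in m, angles in rad, forces in N, time in s.
With the tool pointing down it reaches from about 0.275 to 0.75 m from the base axis. Payload 10.2 kg.
Tool frame: the origin (TCP) lies midway between the tips of the shut fingers; the grasp point (between the pads) lies 19 mm behind it; z points along the fingers, y is the line along which they close (so a half turn about z gives the same grasp; the last joint's range is limited). The gripper opens to 88 mm and grips with 3 to 60 N. Pads are 18 mm wide; open, the fingers measure 123 mm over their backs; the gripper's body (75 mm by 187 mm) begins 45 mm behind the grasp point.
Start: joints at [1.095, 0.313, 1.498, -0, 1.331, -0.223], TCP at [0.131, 0.508, 0.239] pointing down, gripper open.
Joint ranges: [-2.94, 2.94], [-0.97, 2.17], [0.19, 2.56], [-1.23, 4.37], [0.02, 3.11], [-2.88, 2.88]. Speed limits (rad/s): [2.39, 2.39, 3.01, 3.14, 3.14, 3.14].

### API

Orientations are given as a unit quaternion [x, y, z, w].
In Python, from bench import manip gives the robot as it stands.
- The arm moves only by the shell command python3 -m jog 'ROWS' [FORCE]. ROWS is JSON, a list that holds one entry, the list of rows, each a list of 5 numbers: the shift along the tool's x, y, z in cm, then the turn about the tool's z in rad, then the finger opening in cm, from 0 to 8.81. In form: [[[dx, dy, dz, yaw, gripper], ...]]. A call has 1 to 20 rows; each row is the pose to reach, as a shift and turn from the pose commanded when the call began, along the tool's axes at that moment; what a row does not reach only later rows make up. A row lasts 1/10 s, in which the tool goes at most 50 mm and 8.59 degrees, less where a joint would pass 70% of its speed; a pose out of reach is approached as far as the arm can. A call with a gripper value outside its range is refused whole. The fingers move at their own pace and stop on an object; FORCE is the grip in N (left out, the last holds). Time passes only in rows, so rows that repeat a pose let the fingers close. It gives the time, the measured TCP pose, the force, the opening and the grip force at its end, in the units of the state.
- manip.sense(): the state, without advancing time (a new reading comes with each control period).
- manip.get_image(name): name is "scene" or "side" or "wrist"; returns a dict with "frame" (420x560x3 uint8, red, green, blue), "vfov" (degrees; the focal length in pixels is half the picture's height over the tangent of half this angle, whatever the lens; pixels are square), "cx", "cy" (the principal point, pixels), "R" (3x3) and "t" (3): a world point X has camera coordinates R X + t; the wrist camera has in their place "hand_eye" (4x4, takes a point from camera to tool coordinates, whose origin is the TCP and whose axes are the flange's). Camera axes: x right, y down, z forward; pixel columns grow to the right and rows downward; lengths in m; the calibration is good to about 2 mm. A picture is of the moment at which its call begins: read the wrist's pose just before it. There is no depth.
- manip.finish_job(): hands the job in; it is judged then, once.
The state is a dict: "t": time; "joint_pos": joint angles; "qd": joint speeds; "joint_torque": joint torques, N m; "ee_pos": TCP position; "tool_rot": TCP orientation; "contact_force": force on the tool from outside, world axes, zero at the start; "torque": the same for the moment, N m; "width": finger opening in m; "grip_force": force on a finger pad.
Only numpy, scipy, OpenCV 4.12 (cv2) and the standard library are available. Lean on these libraries where they do the work, as an engineer would, in place of code of your own. Each camera call takes 0.05 s, during which the arm holds its last target. There are 200 camera calls.

## Working session

There is one attempt and no reset: what is moved stays moved. The work goes in short steps, Python scripts to look and compute and a shell command to move; the robot and the scene stay as the last step left them, time stands still between calls to the robot, and variables do not carry over. Pictures are saved under pics/ and viewed, at most 13 in all, crops included, and the job is handed in when it is done.

```bash
mkdir -p pics; ls; python3 - <<'E'
from bench import manip
import cv2,pickle,numpy as np
s=manip.sense(); print(s)
for n in("scene","side","wrist"):
    im=manip.get_image(n); pickle.dump((s,im),open(n+'.pkl','wb'))
    cv2.imwrite(f'pics/{n}0.png',im['frame'][:,:,::-1]); print(n,{k:np.round(v,4).tolist() for k,v in im.items() if k!='frame'})
E
```

```text
pics
{'t': 0.0, 'joint_pos': array([ 1.09461890e+00,  3.13423172e-01,  1.49841948e+00, -1.06154124e-05,
        1.33101100e+00, -2.23405274e-01]), 'qd': array([ 0.00078302, -0.00169159, -0.00040707, -0.00105479, -0.00074844,
        0.00137057]), 'joint_torque': array([-1.59613057e-03, -4.02214730e+01, -2.52273613e+01,  6.93911151e-02,
        3.52528424e-02, -8.65844595e-05]), 'ee_pos': array([0.13119843, 0.50808908, 0.23818143]), 'tool_rot': array([ 1.26048598e-01,  9.92023867e-01, -5.94089320e-04, -2.11231727e-04]), 'contact_force': array([-0.04896312, -0.26272984,  0.37603069]), 'torque': array([ 0.00669744,  0.00694304, -0.00240392]), 'grip_force': 0.0, 'width': 0.08774874446812318}
scene {'vfov': 50.0918, 'cx': 281.1006, 'cy': 199.43, 'R': [[-0.8777, -0.4793, -0.0026], [-0.3215, 0.5928, -0.7384], [0.3554, -0.6472, -0.6744]], 't': [0.4387, 0.3125, 1.2675]}
side {'vfov': 57.1501, 'cx': 280.7959, 'cy': 212.6247, 'R': [[0.8323, -0.5542, 0.011], [-0.3015, -0.4693, -0.83], [0.4651, 0.6875, -0.5577]], 't': [-0.5476, 0.1889, 1.311]}
wrist {'vfov': 65.7035, 'cx': 281.8677, 'cy': 209.0365, 'hand_eye': [[-0.0013, -0.9652, -0.2615, 0.0672], [1.0, -0.0011, -0.0008, -0.0008], [0.0005, -0.2615, 0.9652, -0.1445], [0.0, 0.0, 0.0, 1.0]]}
```

View pics/scene0.png

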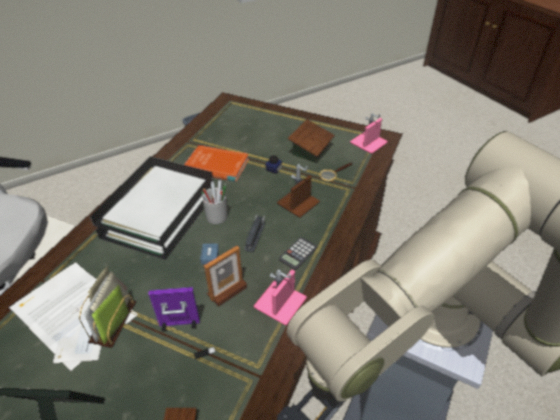

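View pics/side0.png

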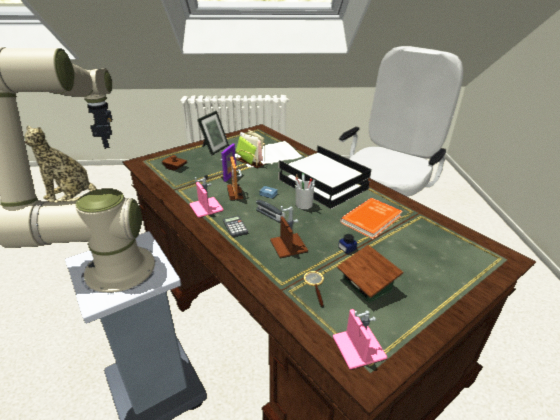

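Scene view: brown frame in its block at (225,272), brown stand at (298,195). The look-alikes are a purple frame at (173,307) and pink stands at (283,295) and (370,138). The side view shows the brown frame at (235,180) and the brown stand at (290,235). Only the brown ones fit the description. I'll confirm both in one enlarged crop.

```bash
python3 - <<'E'
import cv2,numpy as np
a=cv2.imread('pics/scene0.png')[165:315,190:330]; b=cv2.imread('pics/side0.png')[140:265,200:320]
a=cv2.resize(a,None,fx=4,fy=4,interpolation=cv2.INTER_CUBIC)[:,:400*2]
b=cv2.resize(b,None,fx=4,fy=4,interpolation=cv2.INTER_CUBIC)
cv2.imwrite('pics/c1.png',a); cv2.imwrite('pics/c2.png',b)
E
```

```text
(no output)
```

View pics/c1.png

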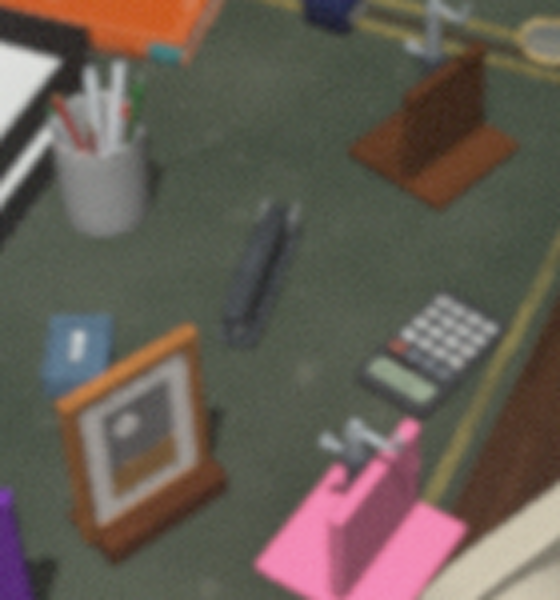

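View pics/c2.png

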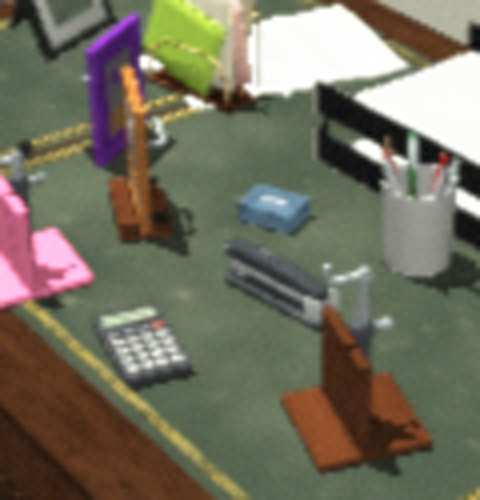

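The crops confirm it: brown frame with its bail on the back at c1 (130,440), and the brown stand with a steel hook at c1 (435,130). Next I cast rays.

```bash
cat > h.py <<'E'
import numpy as np,pickle,cv2
from scipy.spatial.transform import Rotation as Rn
def cam(s,im):
    f=im['frame'].shape[0]/2/np.tan(np.radians(im['vfov'])/2)
    if 'R' in im: Rw=np.array(im['R']).T; c=-Rw@np.array(im['t'])
    else:
        T=np.eye(4);T[:3,:3]=Rn.from_quat(s['tool_rot']).as_matrix();T[:3,3]=s['ee_pos'];T=T@np.array(im['hand_eye']);Rw=T[:3,:3];c=T[:3,3]
    return f,im['cx'],im['cy'],Rw,c
def ray(s,im,uv):
    f,cx,cy,Rw,c=cam(s,im); d=Rw@np.array([(uv[0]-cx)/f,(uv[1]-cy)/f,1]); return c,d/np.linalg.norm(d)
def onz(s,im,uv,z): c,d=ray(s,im,uv); return c+d*(z-c[2])/d[2]
def proj(s,im,X):
    f,cx,cy,Rw,c=cam(s,im); p=Rw.T@(np.array(X)-c); return np.array([cx+f*p[0]/p[2],cy+f*p[1]/p[2]])
def tri(rays):
    A=sum(np.eye(3)-np.outer(d,d) for c,d in rays); b=sum((np.eye(3)-np.outer(d,d))@c for c,d in rays); return np.linalg.solve(A,b)
def load(n): return pickle.load(open(n+'.pkl','rb'))
E
python3 - <<'E'
from h import *
A=load('scene');B=load('side')
print(cam(*A)[4],cam(*B)[4])
a=lambda x,y:(190+x/4,165+y/4); b=lambda x,y:(200+x/4,140+y/4)
print('base scene',[onz(*A,a(*p),.01).round(3) for p in[(350,151),(437,206),(519,146)]])
print('base side',[onz(*B,b(*p),.01).round(3) for p in[(283,400),(320,466),(432,440)]])
print('board top scene',[onz(*A,a(*p),.104).round(3) for p in[(405,92),(485,48)]])
print('board top side',[onz(*B,b(*p),.104).round(3) for p in[(325,308),(368,370)]])
print('frame top scene',[onz(*A,a(*p),.156).round(3) for p in[(60,405),(195,328)]])
print('frame top side',[onz(*B,b(*p),.156).round(3) for p in[(125,68),(140,105)]])
print('block scene',[onz(*A,a(*p),.022).round(3) for p in[(110,550),(226,478)]])
print('block side',[onz(*B,b(*p),.022).round(3) for p in[(108,180),(118,232),(165,230)]])
E
```

```text
[0.03503867 0.84532738 1.08664185] [-0.09704736 -1.11616138  0.89390293]
base scene [array([ 0.605, -0.167,  0.01 ]), array([ 0.507, -0.142,  0.01 ]), array([ 0.477, -0.244,  0.01 ])]
base side [array([ 0.508, -0.158,  0.01 ]), array([ 0.485, -0.255,  0.01 ]), array([ 0.589, -0.28 ,  0.01 ])]
board top scene [array([ 0.55 , -0.164,  0.104]), array([ 0.517, -0.247,  0.104])]
board top side [array([ 0.547, -0.167,  0.104]), array([ 0.526, -0.264,  0.104])]
frame top scene [array([0.577, 0.278, 0.156]), array([0.535, 0.178, 0.156])]
frame top side [array([0.578, 0.272, 0.156]), array([0.55 , 0.185, 0.156])]
block scene [array([0.547, 0.286, 0.022]), array([0.509, 0.194, 0.022])]
block side [array([0.549, 0.277, 0.022]), array([0.507, 0.171, 0.022]), array([0.552, 0.148, 0.022])]
```

```bash
python3 -m jog '[[[-10,-3,-6.2,0.3,5],[-48,-16.4,-6.2,1.7,5],[-48,-16.4,-6.2,1.7,5],[-48,-16.4,-6.2,1.7,5],[-48,-16.4,-6.2,1.7,5],[-48,-16.4,-6.2,1.7,5],[-48,-16.4,-6.2,1.7,5],[-48,-16.4,-6.2,1.7,5],[-48,-16.4,-6.2,1.7,5],[-48,-16.4,-6.2,1.7,5],[-48,-16.4,-6.2,1.7,5],[-48,-16.4,-6.2,1.7,5],[-48,-16.4,-6.2,1.7,5],[-48,-16.4,-6.2,1.7,5],[-48,-16.4,-6.2,1.7,5],[-48,-16.4,-6.2,1.7,5]]]'
cat > snap.py <<'E'
from bench import manip
import sys,cv2,pickle
s=manip.sense(); im=manip.get_image(sys.argv[2] if len(sys.argv)>2 else 'wrist')
pickle.dump((s,im),open(sys.argv[1]+'.pkl','wb')); cv2.imwrite(f'pics/{sys.argv[1]}.png',im['frame'][:,:,::-1])
E
python3 snap.py w1
```

```text
t: 1.75
ee_pos: [0.5547, 0.2298, 0.3008]
tool_rot: [0.828, 0.561, 0.0, 0.0]
contact_force: [0.5, -0.3, -0.4]
width: 0.0497
grip_force: 0.0
```

View pics/w1.png

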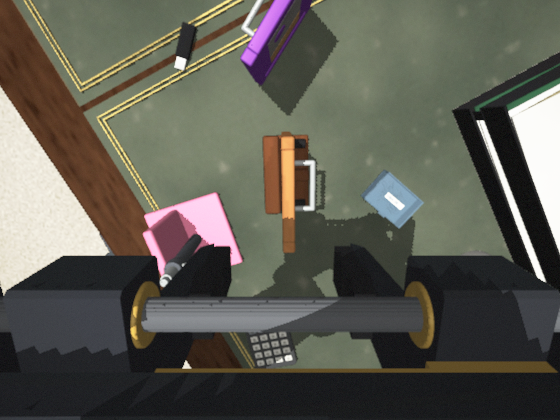

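The wrist view shows the frame's top edge as a light strip, columns 281–296, rows 132–250, with its bail on the right at (310,185). The pink stand's hook is at (185,255) and the purple frame at (270,45).

```bash
python3 - <<'E'
from h import *
W=load('w1'); im=W[1]['frame']
hsv=cv2.cvtColor(im,cv2.COLOR_RGB2HSV)
m=cv2.inRange(hsv,(8,140,170),(22,255,255)); m[:125]=0;m[256:]=0;m[:,:270]=0;m[:,305:]=0
cs,_=cv2.findContours(m,0,2); c=max(cs,key=cv2.contourArea); r=cv2.minAreaRect(c); bx=cv2.boxPoints(r); print(r,cv2.contourArea(c))
P=np.array([onz(*W,p,.156) for p in bx]); print(bx.round(1).tolist(),P.round(4).tolist(),P.mean(0))
for i in range(4): d=P[(i+1)%4]-P[i]; print(np.linalg.norm(d).round(4),np.degrees(np.arctan2(d[1],d[0])).round(1))
print('pinkhook',onz(*W,(185,255),.18),'purple',onz(*W,(262,80),.15))
for r0 in range(135,250,15): print(r0,np.where(m[r0])[0][[0,-1]],end=' ')
E
```

```text
((287.0, 177.5), (81.0, 12.0), 90.0) 902.5
[[281.0, 137.0], [293.0, 137.0], [293.0, 218.0], [281.0, 218.0]] [[0.5735, 0.2789, 0.156], [0.5832, 0.275, 0.156], [0.5564, 0.2065, 0.156], [0.546, 0.2107, 0.156]] [0.56475421 0.24276802 0.156     ]
0.0104 -21.9
0.0735 -111.4
0.0111 158.1
0.0735 68.1
pinkhook [0.45780997 0.21732836 0.18      ] purple [0.57605446 0.32856318 0.15      ]Traceback (most recent call last):
  File "<stdin>", line 9, in <module>
IndexError: index 0 is out of bounds for axis 0 with size 0
```

```bash
python3 - <<'E'
from h import *
W=load('w1'); im=W[1]['frame']; A=load('scene')
hsv=cv2.cvtColor(im,cv2.COLOR_RGB2HSV)
m=cv2.inRange(hsv,(6,120,60),(24,255,255))
for r0 in range(131,256,8): 
    q=im[r0,274:304].astype(int); print(r0,[int(v) for v in q[:,0]])
u=np.array([.927,-.375]);v=np.array([.375,.927])
for p in [(200,240),(190,245),(178,262),(163,283)]:
  for z in (.15,.19):
    X=onz(*W,p,z); d=X[:2]-[.56,.23]; print(p,z,'x',(d@u).round(3),'y',(d@v).round(3),'scene c1 px',((proj(*A,X)-[190,165])*4).round())
E
```

```text
131 [126, 125, 126, 126, 125, 124, 124, 123, 122, 121, 121, 119, 119, 121, 122, 118, 123, 125, 125, 123, 123, 120, 121, 120, 119, 120, 118, 118, 117, 119]
139 [151, 146, 142, 121, 85, 77, 90, 201, 241, 246, 247, 246, 246, 246, 246, 246, 245, 245, 234, 202, 118, 43, 50, 50, 49, 53, 55, 51, 54, 52]
147 [150, 146, 147, 123, 88, 76, 82, 202, 240, 246, 247, 247, 246, 246, 244, 243, 242, 240, 230, 201, 124, 32, 29, 31, 30, 27, 28, 27, 36, 42]
155 [147, 147, 147, 132, 99, 82, 79, 179, 234, 247, 250, 251, 251, 251, 251, 251, 250, 249, 244, 222, 140, 76, 76, 72, 76, 77, 81, 78, 79, 79]
163 [147, 145, 146, 132, 108, 81, 77, 168, 228, 247, 250, 251, 251, 251, 251, 251, 250, 249, 246, 227, 161, 129, 134, 135, 134, 135, 133, 132, 134, 208]
171 [145, 145, 144, 135, 117, 81, 74, 152, 222, 246, 250, 250, 251, 251, 251, 251, 250, 249, 246, 229, 146, 78, 79, 81, 78, 77, 77, 76, 77, 78]
179 [147, 145, 144, 139, 123, 84, 72, 124, 198, 237, 245, 247, 250, 250, 250, 251, 250, 249, 247, 230, 151, 79, 77, 75, 77, 75, 78, 76, 77, 77]
187 [142, 143, 144, 142, 129, 87, 72, 87, 186, 234, 244, 246, 249, 250, 251
[... 991 characters left out ...]
 128, 130, 129, 129, 130, 132, 131, 129, 131, 125, 104, 73, 61, 62, 61, 63, 61, 59, 62, 61]
251 [110, 113, 115, 114, 114, 117, 115, 114, 109, 119, 132, 132, 133, 135, 135, 135, 132, 132, 131, 124, 101, 71, 61, 60, 61, 60, 60, 59, 61, 64]
(200, 240) 0.15 x -0.084 y -0.047 scene c1 px [253. 412.]
(200, 240) 0.19 x -0.073 y -0.032 scene c1 px [222. 374.]
(190, 245) 0.15 x -0.094 y -0.052 scene c1 px [269. 417.]
(190, 245) 0.19 x -0.082 y -0.037 scene c1 px [236. 379.]
(178, 262) 0.15 x -0.107 y -0.07 scene c1 px [302. 415.]
(178, 262) 0.19 x -0.093 y -0.052 scene c1 px [265. 377.]
(163, 283) 0.15 x -0.124 y -0.093 scene c1 px [345. 414.]
(163, 283) 0.19 x -0.108 y -0.072 scene c1 px [303. 376.]
```

```bash
python3 - <<'E'
from h import *
W=load('w1')
R=Rn.from_quat(W[0]['tool_rot']).as_matrix()
for p in [(287.2,132),(287.9,192.5),(288.6,253)]:
  X=onz(*W,p,.156); print(X, 'tool cm',(R.T@(X-W[0]['ee_pos'])*100).round(2))
E
```

```text
[0.58003871 0.28080977 0.156     ] tool cm [ 5.68  0.45 14.48]
[0.56087931 0.23078647 0.156     ] tool cm [ 0.32  0.53 14.48]
[0.53971864 0.17553807 0.156     ] tool cm [-5.6   0.62 14.48]
```

```bash
python3 -m jog '[[[0.05,0.53,4,-0.015,5],[0.05,0.53,8,-0.015,5],[0.05,0.53,12,-0.015,5],[0.05,0.53,14,-0.015,5],[0.05,0.53,16,-0.015,5],[0.05,0.53,18,-0.015,5],[0.05,0.53,18,-0.015,5],[0.05,0.53,18,-0.015,0.5],[0.05,0.53,18,-0.015,0.5],[0.05,0.53,18,-0.015,0.5],[0.05,0.53,18,-0.015,0.5],[0.05,0.53,18,-0.015,0.5]]]' 40; python3 -c "
from bench import manip;s=manip.sense();print(s['contact_force'],s['torque'])"
```

```text
t: 3.0
ee_pos: [0.5603, 0.228, 0.1211]
tool_rot: [0.824, 0.566, 0.0, 0.0]
contact_force: [-0.8, -0.4, -0.0]
width: 0.012
grip_force: 0.0
[-0.76691395 -0.38688163 -0.02148464] [-0.09729361  0.06591318  0.00701436]
```

```bash
python3 -m jog '[[[0,0,0,0,0.5],[0,0,0,0,0.5],[0,0,0,0,0.5],[0,0,-1,0,0.5],[0,0,-2,0,0.5],[0,0,-3,0,0.5],[0,0,-6,0,0.5],[0,0,-10,0,0.5],[0,0,-14,0,0.5],[0,0,-18,0,0.5],[0,0,-21,0,0.5],[0,0,-21,0,0.5],[0,0,-21,0,0.5]]]' 40; python3 snap.py w2; python3 -c "
from bench import manip;s=manip.sense();print(s['contact_force'],s['torque'],s['joint_pos'])"
```

```text
t: 4.3
ee_pos: [0.5598, 0.228, 0.3301]
tool_rot: [0.824, 0.566, -0.0, -0.0]
contact_force: [1.0, 0.1, -3.3]
width: 0.009
grip_force: 39.2
[-0.0213267   0.55403153 -3.31095943] [-0.07545397  0.05674053  0.0173345 ] [1.93030642e-01 4.59606817e-01 1.05773898e+00 7.14292019e-05
 1.62715196e+00 5.59991642e-01]
```

View pics/w2.png

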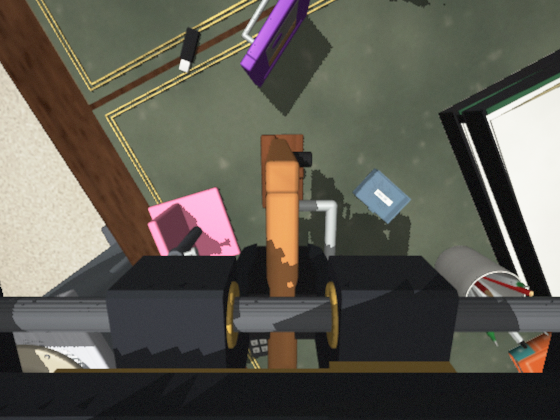

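```bash
python3 - <<'E'
from h import *
W=load('w2');s=W[0];R=Rn.from_quat(s['tool_rot']).as_matrix()
P=lambda x,y,z:proj(*W,s['ee_pos']+R@np.array([x,y,z])).round(1)
print('top ends',P(.055,-.006,-.035),P(.055,.006,-.035),'bot',P(.055,-.006,.115),P(.055,.006,.115))
print('bail outer',P(.028,.030,.020),'inner',P(.022,.024,.020), 'foot',P(.040,.025,.103),P(.044,.006,.103))
im=W[1]['frame']
for r in (215,230,240): print(r,im[r,255:345,0].tolist())
E
```

```text
top ends [264.7 154.9] [300.6 154.9] bot [274.4 135.6] [289.8 135.6]
bail outer [340.2 196.7] inner [328.2 207.9] foot [315.2 156.5] [290.1 151.2]
215 [103, 102, 101, 104, 103, 104, 104, 105, 106, 106, 104, 145, 186, 210, 221, 230, 234, 236, 238, 239, 238, 239, 240, 240, 240, 239, 240, 241, 240, 239, 240, 240, 239, 239, 239, 237, 235, 235, 233, 225, 210, 189, 161, 118, 100, 105, 103, 105, 105, 108, 108, 111, 115, 120, 129, 115, 82, 66, 62, 60, 59, 53, 50, 56, 54, 55, 55, 53, 51, 55, 89, 150, 186, 205, 217, 222, 221, 217, 203, 189, 166, 108, 58, 55, 55, 55, 53, 90, 104, 104]
230 [92, 91, 91, 93, 92, 95, 96, 92, 96, 98, 98, 135, 180, 206, 220, 230, 235, 236, 237, 237, 238, 239, 239, 240, 239, 240, 239, 238, 239, 238, 239, 239, 237, 238, 238, 236, 235, 234, 233, 223, 206, 186, 151, 94, 54, 54, 53, 52, 54, 53, 53, 52, 52, 50, 51, 54, 53, 52, 50, 53, 52, 54, 54, 55, 57, 55, 53, 57, 51, 57, 127, 172, 196, 211, 217, 220, 218, 209, 196, 174, 135, 83, 53, 53, 52, 54, 56, 53, 53, 56]
240 [91, 95, 93, 93, 93, 94, 95, 95, 99, 99, 96, 111, 150, 169, 141, 120, 122, 214, 237, 237, 238, 238, 238, 239, 239, 240, 239, 240, 239, 239, 239, 238, 238, 238, 237, 235, 236, 234, 230, 221, 203, 185, 148, 86, 52, 52, 51, 49, 51, 52, 51, 51, 51, 86, 97, 96, 71, 51, 50, 50, 51, 54, 51, 54, 54, 51, 54, 53, 56, 83, 145, 183, 206, 217, 219, 219, 214, 205, 187, 161, 107, 54, 52, 51, 51, 52, 51, 51, 51, 53]
```

```bash
python3 -m jog '[[[-1,0,-2,0,0.5],[-3,0.5,-5,0,0.5],[-6,1,-8,-0.02,0.5],[-10,2,-11,-0.05,0.5],[-14,3,-12,-0.08,0.5],[-18,4,-12,-0.1,0.5],[-22,5,-12,-0.1,0.5],[-26,6,-12,-0.1,0.5],[-30,7,-12,-0.1,0.5],[-34,8,-12,-0.1,0.5],[-38,9,-12,-0.1,0.5],[-42,10,-12,-0.1,0.5],[-46,10.3,-12,-0.1,0.5],[-49,10.3,-12,-0.1,0.5],[-51,10.3,-12,-0.1,0.5],[-52,10.3,-12,-0.1,0.5],[-52,10.3,-12,-0.1,0.5],[-52,10.3,-12,-0.1,0.5]]]'; python3 snap.py w3
```

```text
t: 6.15
ee_pos: [0.4701, -0.2936, 0.4503]
tool_rot: [0.795, 0.607, 0.0, -0.001]
contact_force: [0.2, -0.2, -2.4]
width: 0.0087
grip_force: 39.2
```

View pics/w3.png

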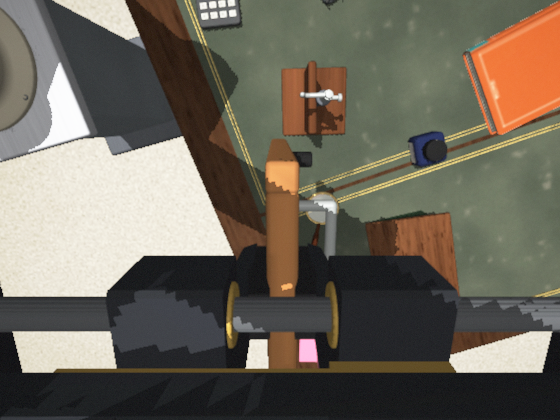

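The wrist view shows the stand: base corners about (282,69), (346,67), (346,134) and (283,135). The hook runs along row 96, tip at (301,96). It is nearly aligned with the tool.

```bash
python3 - <<'E'
from h import *
W=load('w3');s=W[0];im=W[1]['frame'];R=Rn.from_quat(s['tool_rot']).as_matrix()
hsv=cv2.cvtColor(im,cv2.COLOR_RGB2HSV)
m=cv2.inRange(hsv,(0,90,50),(20,255,255)); m[:50]=0;m[138:]=0;m[:,:270]=0;m[:,360:]=0
m=cv2.morphologyEx(m,cv2.MORPH_CLOSE,np.ones((9,9)))
c=max(cv2.findContours(m,0,2)[0],key=cv2.contourArea); r=cv2.minAreaRect(c); print(r)
ex=lambda f:c[:,0][np.argmax(f(c[:,0].astype(float)))]
cor=[ex(lambda p:-p[:,0]-p[:,1]),ex(lambda p:p[:,0]-p[:,1]),ex(lambda p:p[:,0]+p[:,1]),ex(lambda p:p[:,1]-p[:,0])]
cor=[np.array(p)+o for p,o in zip(cor,[(0,0),(1,0),(1,1),(0,1)])]
P=np.array([onz(*W,p,.01) for p in cor]); print(cor,P.round(4)); 
for i in range(4): d=P[(i+1)%4]-P[i]; print(np.linalg.norm(d).round(4),np.degrees(np.arctan2(d[1],d[0])).round(1))
print('centre',P.mean(0))
g=cv2.inRange(hsv,(0,0,150),(180,60,255)); g[:80]=0;g[115:]=0;g[:,:290]=0;g[:,350:]=0
ys,xs=np.where(g); print('hook px',xs.min(),xs.max(),ys.min(),ys.max(),[ (x,np.where(g[:,x])[0].mean().round(1) if g[:,x].any() else None,int((g[:,x]>0).sum())) for x in range(297,346,3)])
B=load('side'); hb=cv2.cvtColor(B[1]['frame'],cv2.COLOR_RGB2HSV)
big=cv2.resize(B[1]['frame'][195:240,270:310],None,fx=10,fy=10,interpolation=cv2.INTER_CUBIC)
a=cv2.resize(im[75:120,285:355],None,fx=10,fy=10,interpolation=cv2.INTER_CUBIC)
o=np.zeros((900,700,3),np.uint8);o=np.zeros((450,1100,3),np.uint8);o[:,:700]=a;o[:,700:]=big
cv2.imwrite('pics/h.png',cv2.resize(o,(800,327))[:,:,::-1])
E
```

```text
((313.9713439941406, 97.76811218261719), (73.70100402832031, 65.00567626953125), 88.66777801513672)
[array([282,  69]), array([346,  67]), array([345, 134]), array([283, 135])] [[ 0.5096 -0.1488  0.01  ]
 [ 0.6133 -0.174   0.01  ]
 [ 0.5882 -0.28    0.01  ]
 [ 0.4829 -0.2529  0.01  ]]
0.1067 -13.7
0.1089 -103.3
0.1087 165.6
0.1075 75.6
centre [ 0.54849374 -0.21394516  0.01      ]
hook px 300 342 89 101 [(297, None, 0), (300, np.float64(94.0), 3), (303, np.float64(93.5), 4), (306, np.float64(94.5), 4), (309, np.float64(94.5), 4), (312, np.float64(94.5), 4), (315, np.float64(94.5), 4), (318, np.float64(95.3), 7), (321, np.float64(93.5), 6), (324, np.float64(93.5), 6), (327, np.float64(94.0), 11), (330, np.float64(94.5), 10), (333, np.float64(96.0), 7), (336, np.float64(96.5), 4), (339, np.float64(96.5), 8), (342, np.float64(97.0), 3), (345, None, 0)]
```

View pics/h.png

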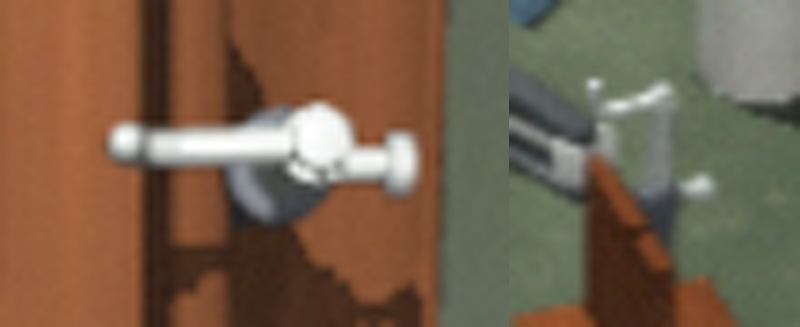

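```bash
python3 - <<'E'
from h import *
W=load('w3');B=load('side');A=load('scene')
a=np.radians(-13.95);S=np.array([[np.cos(a),-np.sin(a)],[np.sin(a),np.cos(a)]]);c=np.array([.5485,-.2139])
for n,p,q in [('tip',(302.5,94.7),(281.7,206.7)),('rod',(329.7,92.9),(291,207.8))]:
    r1=ray(*W,p);r2=ray(*B,q);X=tri([r1,r2]); print(n,X.round(4),'res px',proj(*W,X)-p,proj(*B,X)-q,'stand xy',(S.T@(X[:2]-c)*1000).round(1))
for z in (.16,.17,.18): print(z,(S.T@(onz(*W,(302.5,94.7),z)[:2]-c)*1000).round(1))
for z in (0.16,.17,.18): X=np.r_[c+S@[-.030,0],z]; print(z,proj(*B,X).round(1),proj(*W,X).round(1))
E
```

```text
tip [ 0.5201 -0.2072  0.18  ] res px [0.75077265 0.25040566] [-0.28072243  0.00749641] stand xy [-29.2  -0.4]
rod [ 0.5545 -0.2135  0.1667] res px [0.88589987 0.2659    ] [-0.33197126  0.03382708] stand xy [5.7 1.9]
0.16 [-28.8   1.4]
0.17 [-29.4   0.7]
0.18 [-30.1  -0.1]
0.16 [281.1 211.6] [301.6  95.9]
0.17 [281.1 209.1] [302.1  95.3]
0.18 [281.1 206.7] [302.5  94.6]
```

Triangulation puts the tip at stand (−29, 0), where x = −30 is expected, and its ball at z ≈ 0.180. That gives a seat at about 0.165. I'll go above the hook and then down to just clear of it.

```bash
python3 -m jog '[[[2,0.2,0,-0.01,0.5],[5,0.5,0,-0.023,0.5],[8,0.8,0,-0.023,0.5],[9.85,0.86,0,-0.023,0.5],[9.85,0.86,2,-0.023,0.5],[9.85,0.86,6,-0.023,0.5],[9.85,0.86,10,-0.023,0.5],[9.85,0.86,14,-0.023,0.5],[9.85,0.86,17,-0.023,0.5],[9.85,0.86,20,-0.023,0.5],[9.85,0.86,21,-0.023,0.5],[9.85,0.86,21,-0.023,0.5],[9.85,0.86,21,-0.023,0.5],[9.85,0.86,21,-0.023,0.5]]]'; python3 snap.py s4 side; python3 snap.py w4; python3 - <<'E'
from h import *
S=load('s4');W=load('w4')
a=cv2.resize(S[1]['frame'][140:265,230:330],(400,500),interpolation=cv2.INTER_CUBIC);b=cv2.resize(W[1]['frame'][130:255,250:350],(400,500),interpolation=cv2.INTER_CUBIC)
cv2.imwrite('pics/sw4.png',np.hstack([a,b])[:,:,::-1])
from bench import manip;s=manip.sense();print(s['contact_force'],s['torque'])
E
```

```text
t: 7.6
ee_pos: [0.5046, -0.2018, 0.2423]
tool_rot: [0.788, 0.616, 0.0, 0.001]
contact_force: [0.6, -0.4, -2.8]
width: 0.009
grip_force: 39.2
[ 0.71856224  0.17644483 -2.21925216] [-0.0896193   0.08454382 -0.03018066]
```

View pics/sw4.png

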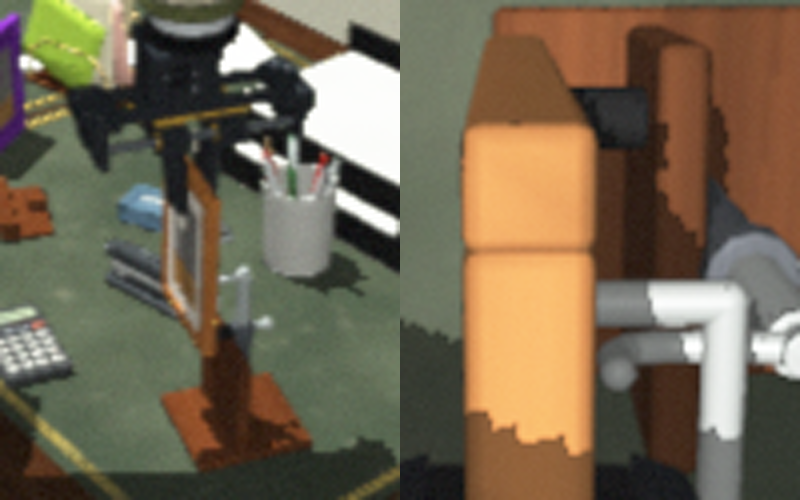

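The wrist view shows the hook tip at (305,222), between the frame's back and the bar (columns 326–336). I'll check both in tool coordinates.

```bash
python3 - <<'E'
from h import *
W=load('w4');s=W[0];R=Rn.from_quat(s['tool_rot']).as_matrix();z0=s['ee_pos'][2]
T=lambda p,z:(R.T@(onz(*W,p,z)-s['ee_pos'])*1000).round(1)
print('tip',T((305,222.5),.180),'bar y',T((331.2,230),z0-.020),'bar corner',T((335.5,202),z0-.020),'frame top',T((265.6,200),z0+.035),T((299,200),z0+.035))
print('board edge',T((307,141),.104),T((308,150),.104),'foot tip',T((312,160),z0-.103))
E
```

```text
tip [ 0.7 15.  62.2] bar y [ 9.8 25.9 20.1] bar corner [25.2 27.6 20. ] frame top [ 39.6  -6.  -35. ] [ 39.6   5.5 -35. ]
board edge [ 49.5  21.2 138.1] [ 41.9  22.2 138.2] foot tip [ 37.4  22.5 103. ]
```

```bash
python3 -m jog '[[[0.3,0,0.5,0,0.5],[0.3,0,1,0,0.5],[0.3,0,1.5,0,0.5],[0.3,0,2,0,0.5],[0.3,0,2.4,0,0.5],[0.3,0,2.8,0,0.5],[0.3,0,3.2,0,0.5],[0.3,0,3.6,0,0.5],[0.3,0,4,0,0.5],[0.3,0,4,0,0.5],[0.3,0,4,0,0.5]]]'; python3 -c "
from bench import manip;s=manip.sense();print(s['ee_pos'],s['contact_force'],s['torque'])"
```

```text
t: 8.8
ee_pos: [0.5048, -0.1987, 0.2008]
tool_rot: [0.788, 0.616, 0.0, 0.0]
contact_force: [-0.2, 1.1, -2.6]
width: 0.0088
grip_force: 39.2
[ 0.50475746 -0.19873823  0.2007632 ] [-0.21508748  1.11415559 -2.58991243] [-0.09267309  0.13173954 -0.04042404]
```

No contact, and the tip is in the gap. Next I feel for the seat in small steps.

```bash
python3 -m jog '[[[0,0,0.2,0,0.5],[0,0,0.4,0,0.5],[0,0,0.6,0,0.5],[0,0,0.8,0,0.5],[0,0,0.8,0,0.5]]]'; for i in 1 2 3; do python3 -m jog '[[[0,0,0.2,0,0.5],[0,0,0.2,0,0.5]]]' | grep -E "pos|force"; done
```

```text
t: 9.3
ee_pos: [0.5046, -0.1986, 0.1924]
tool_rot: [0.788, 0.616, -0.0, -0.0]
contact_force: [-0.2, 0.1, -2.6]
width: 0.009
grip_force: 39.2
ee_pos: [0.5046, -0.1987, 0.1905]
contact_force: [-0.8, -0.2, -3.2]
grip_force: 39.2
ee_pos: [0.5048, -0.1987, 0.1887]
contact_force: [0.0, -0.3, -0.5]
grip_force: 39.2
ee_pos: [0.5048, -0.1988, 0.1869]
contact_force: [-1.5, -0.1, 2.2]
grip_force: 39.2
```

```bash
python3 -m jog '[[[0,0,0.15,0,0.5],[0,0,0.3,0,0.5],[0,0,0.3,0,0.5]]]' | grep -E "pos|force"; python3 -c "
from bench import manip;s=manip.sense();print(s['contact_force'],s['torque'])"
```

```text
ee_pos: [0.5048, -0.1988, 0.1842]
contact_force: [-2.0, 1.5, 7.6]
grip_force: 39.1
[-2.02684865  1.49520877  7.56802703] [ 0.08463461  0.39641295 -0.01193757]
```

```bash
python3 -m jog '[[[0,0,0.12,0,0.5],[0,0,0.12,0,0.5],[0,0,0.12,0,0.5]]]' | grep -E "pos|force|t:"; for i in 1 2 3; do python3 -m jog '[[[0,0,0,0,0.5],[0,0,0,0,0.5]]]' | grep contact; done; python3 snap.py w5; python3 - <<'E'
from h import *
b=cv2.imread('pics/w5.png')[130:255,240:360]
cv2.imwrite('pics/c5.png',cv2.resize(b,None,fx=4,fy=4,interpolation=cv2.INTER_CUBIC))
E
```

```text
t: 10.5
ee_pos: [0.5049, -0.1988, 0.1834]
tool_rot: [0.788, 0.616, 0.0, 0.001]
contact_force: [-4.0, 0.8, 8.9]
grip_force: 39.1
contact_force: [-3.9, 1.9, 8.0]
contact_force: [-2.5, 1.0, 8.0]
contact_force: [-3.7, 1.7, 8.5]
```

View pics/c5.png

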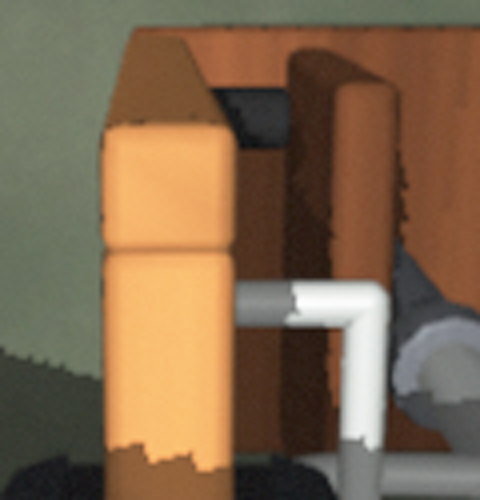

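```bash
for i in 1 2; do python3 -m jog '[[[0,0,0.06,0,0.5],[0,0,0.06,0,0.5]]]' | grep -E "pos|force"; done; for i in 1 2 3; do python3 -m jog '[[[0,0,0,0,0.5],[0,0,0,0,0.5],[0,0,0,0,0.5]]]' | grep contact; done
```

```text
ee_pos: [0.5048, -0.1989, 0.1829]
contact_force: [-4.1, 1.4, 9.8]
grip_force: 39.1
ee_pos: [0.5049, -0.1988, 0.1824]
contact_force: [-3.5, 1.4, 9.9]
grip_force: 39.1
contact_force: [-4.0, 1.4, 10.5]
contact_force: [-4.3, 2.1, 10.3]
contact_force: [-4.2, 1.2, 9.6]
```

The 10 N pull was held for over a second and the hook kept hold. Next I ease off until the load is near zero.

```bash
python3 -m jog '[[[0,0,-0.2,0,0.5],[0,0,-0.4,0,0.5],[0,0,-0.5,0,0.5],[0,0,-0.5,0,0.5],[0,0,-0.5,0,0.5]]]' | grep -E "pos|force"; python3 -c "
from bench import manip;s=manip.sense();print(s['contact_force'],s['torque'])"
```

```text
ee_pos: [0.5048, -0.1988, 0.1863]
contact_force: [-0.9, 0.4, 2.9]
grip_force: 39.1
[-0.92822357  0.41708351  2.90576522] [-0.0497857  0.1250461  0.0029662]
```

```bash
python3 -m jog '[[[0,0,-0.15,0,0.5],[0,0.1,-0.15,0,0.5],[0,0.2,-0.15,0,0.5],[0,0.2,-0.15,0,0.5]]]' | grep -E "pos|force"
```

```text
ee_pos: [0.5066, -0.1992, 0.1876]
contact_force: [-0.9, 0.2, 0.4]
grip_force: 39.2
```

```bash
python3 -m jog '[[[0,0,0,0,1.3],[0,0,0,0,1.5],[0,0,0,0,1.8],[0,0,0,0,2.2],[0,0,0,0,3],[0,0,0,0,4],[0,0,0,0,4.5],[0,0,0,0,4.5],[0,0,0,0,4.5]]]' | grep -E "t:|pos|force|width"; python3 snap.py w6; python3 snap.py s6 side;  python3 - <<'E'
from h import *
b=cv2.imread('pics/w6.png')[130:255,240:340];a=cv2.imread('pics/s6.png')[140:265,230:330]
cv2.imwrite('pics/c6.png',cv2.resize(np.hstack([a,b]),None,fx=4,fy=4,interpolation=cv2.INTER_CUBIC))
E
```

```text
t: 14.25
ee_pos: [0.5067, -0.1992, 0.1878]
tool_rot: [0.788, 0.616, 0.0, 0.0]
contact_force: [0.1, -0.2, 0.3]
width: 0.0451
grip_force: 0.0
```

View pics/c6.png

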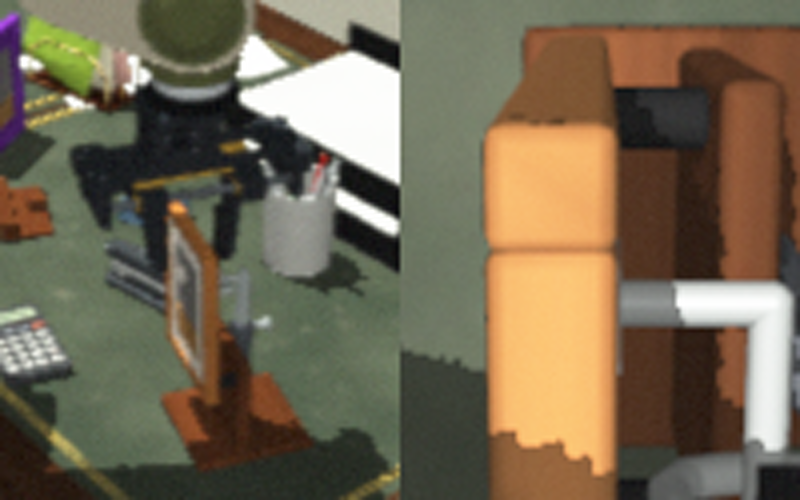

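It's released and hanging with its feet on the board. I'll retreat straight up and then check.

```bash
python3 -m jog '[[[0,0,-0.5,0,4.5],[0,0,-1.5,0,4.5],[0,0,-3,0,4.5],[0,0,-5,0,4.5],[0,0,-8,0,4.5],[0,0,-12,0,4.5],[0,0,-16,0,4.5],[0,0,-20,0,4.5],[-5,0,-20,0,4.5],[-10,0,-20,0,4.5],[-12,0,-20,0,4.5],[-12,0,-20,0,4.5],[-12,0,-20,0,4.5]]]' | grep -E "t:|pos|force"; python3 snap.py w7; python3 snap.py s7 side;  python3 - <<'E'
from h import *
b=cv2.imread('pics/w7.png')[20:270,170:370];a=cv2.imread('pics/s7.png')[140:265,230:330]
cv2.imwrite('pics/c7.png',np.hstack([cv2.resize(a,(400,500),interpolation=cv2.INTER_CUBIC),cv2.resize(b,(400,500))]))
E
```

```text
t: 15.65
ee_pos: [0.4777, -0.3152, 0.3884]
tool_rot: [0.788, 0.616, 0.0, 0.0]
contact_force: [-0.2, 0.4, -0.5]
grip_force: 0.0
```

View pics/c7.png

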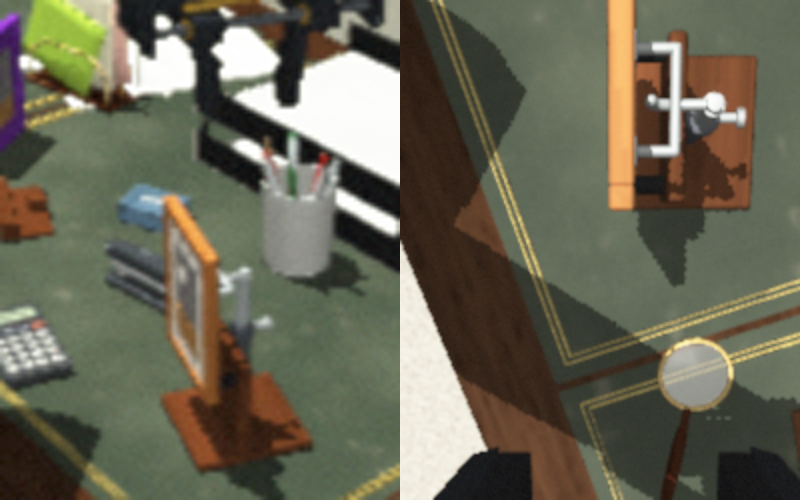

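The bar sits on the hook behind the tip (crop (675,100), tip at (652,102)). The frame is square to the stand and nothing else has moved.

```bash
python3 -m jog '[[[0,0,0,0,4.5],[0,0,0,0,4.5],[0,0,0,0,4.5],[0,0,0,0,4.5],[0,0,0,0,4.5]]]' | grep t:; python3 -c "
from bench import manip;print(manip.finish_job())"
```

```text
t: 16.25
tool_rot: [0.788, 0.616, 0.0, -0.0]
the job is handed in; nothing more can be done
None
```

The frame hangs by its bail on the stand's hook, square to the stand. It held a tug of about 10 N (10.5 N at most by the readings) for about a second before I let go, and I handed the job in at 16.25 s with no verdict returned.

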